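# Clamp a bow-limb blank with a click-stop thumb knob

## Robot

A 6-joint arm with a two-finger parallel gripper is mounted at the origin on the work surface. World frame = base frame: x ahead of the robot, y to its left, z up, the work surface at z = 0. Lengths are in m, angles in degrees, forces in N, time in s.
With the tool pointing down it reaches from about 0.4 to 0.825 m from the base axis. Payload 7 kg.
Tool frame: the origin (TCP) lies between the finger pads; the fingertips stand 22 mm ahead of it and the grasp point (between the pads) lies 3 mm ahead of it; z points along the fingers, y is the direction in which the jaws open and shut (so a half turn about z gives the same grasp; the last joint's range is limited). The gripper opens to 88 mm and grips with 3 to 60 N. Pads are 19 mm wide; open, the fingers measure 130 mm over their backs; the gripper's body (78 mm by 193 mm) begins 47 mm behind the grasp point.
Start: joints at [-49.498, 20.546, 0.682, 0, -70.136, -16.507], TCP at [0.274, -0.617, 0.249] pointing down, gripper open.
Joint ranges: [-176.03, 176.03], [-82.01, 121.73], [-58.28, 71.71], [-173.87, 95.51], [-174.79, -0.11], [-173.66, 173.66]. Speed limits (degrees/s): [136.94, 136.94, 172.46, 180, 180, 180].

## Interface

Orientations are given as [roll, pitch, yaw] about the fixed x, y, z axes, in that order (R = Rz(yaw) Ry(pitch) Rx(roll)).
In Python, from plant import telemetry, cams, r gives the robot as it stands.
- The arm moves only by the tool carry_out, never from a script. Its argument "commands" is one flat list of numbers, 5 for each row, row after row: the shift along the world's x, y, z as a fraction of full scale, then the turn about the world's z as a fraction of full scale, then the gripper's target within -1 to 1 (shut at 1, half-way at 0, fully open at -1). In form: [x, y, z, turn, claw, x, y, z, turn, claw, ...]. A call has 1 to 8 rows; each row shifts and turns the commanded pose from where the row before left it; what a row does not reach is not made up. Full scale, the value 1, is 0.04 m for a shift and 4 degrees for a turn. A row lasts 1/10 s, in which the tool goes at most 50 mm and 8.59 degrees, less where a joint would pass 70% of its speed; a pose out of reach is approached as far as the arm can. A call with a number of a shift or a turn outside -1 to 1 is refused whole. A call with a gripper value outside its range is refused whole. The fingers move at their own pace and stop on an object; "grip_force" is the grip in N (left out, the last holds). Time passes only in rows, so rows that do not move let the fingers close. It gives the time, the measured TCP pose, the force and the opening at its end, in the units of the state.
- telemetry.get_state(): the state, without advancing time (a new reading comes with each control period).
- cams.capture(name): name is "scene" or "side" or "wrist"; returns a dict with "frame" (420x560x3 uint8, red, green, blue), "camera_matrix" (3x3 intrinsics, pixels), "k1" (the pictures are not rectified: a ray, as slopes to the right and down, at radius r is drawn at 1 + k1 r^2 times it, then the intrinsics apply), "camera_from_world" (4x4, takes a point from world to camera coordinates); the wrist camera has in their place "mount" (4x4, takes a point from camera to tool coordinates, whose origin is the TCP and whose axes are the flange's). Camera axes: x right, y down, z forward; pixel columns grow to the right and rows downward; lengths in m; the calibration is good to about 2 mm. A picture is of the moment at which its call begins: read the wrist's pose just before it. There is no depth.
- r.close_job(): hands the job in, once; it reports no verdict.
The state is a dict: "time_s": time; "joints": joint angles; "qd": joint speeds; "joint_torque": joint torques, N m; "tcp_pos": TCP position; "eef_rot": TCP orientation; "contact_force": force on the tool from outside, world axes, zero at the start; "moment": the same for the moment, N m; "gripper_width": finger opening in m.
Only numpy, scipy, OpenCV 4.12 (cv2) and the standard library are available. Lean on these libraries where they do the work, as an engineer would, in place of code of your own. Each camera call takes 0.05 s, during which the arm holds its last target. There are 200 camera calls.

## Task

Draw the bow-limb blank right out of the little cubby by its square butt end, lay it flat on the bench and let go, then take it again nearer its tapered tip and slide the butt end into the bench clamp's channel, under the pad, fully home against the stop, and let go. Then turn the clamp's thumb knob clockwise (seen from above) until it slips and clicks, so that the pad holds the blank, and stop there: one or two clicks, never a third. Leave the jar, the chisel and the cork block where they are.

Things in the scene. Friction and masses are not known exactly. Their poses are not given: they have to be found in the camera images.
- clamp: Dark steel bench clamp, fixed. Origin on the bench under the vertical screw axis; z up. Channel along its y axis, open towards +y; its floor is 16 mm above the bench and goes on as a tongue 22 mm wide out to y = +85 mm (bench free beside it). Overhead arm 44 mm wide, y = -75 to +25 mm, underside at 77 mm, top at 101 mm; only the screw and knob rise above it.
- clamp_stop (a point): Point on the stop, the face of the clamp's upright column that ends the channel, at y = -35 mm of the clamp, 12 mm above the channel floor; axes as the clamp's. From it two side rails run to y = +20 mm of the clamp, 10 mm high above the floor, with 36 mm between them.
- screw: The clamp's vertical screw with, at its lower end, a round steel pad 28 mm across that does not rotate (the knob rides on its top). Its origin is the clamp's origin lowered by as much as the screw has come down; use pad_face.
- pad_face (a point): Centre of the pad's underside, on the screw axis. It starts 45 to 51.3 mm above the bench and comes down 5 mm per rad of screw turn.
- knob_grip (a point): Black thumb knob on top of the clamp's screw: a flat wing 42 mm long (along this point's x), 14 mm thick (y), 36 mm tall, on a 42 mm disc. This point is on the screw axis, 13 mm below the wing's top, 23 mm above the disc, 149 mm above the bench at spindle = 0. White dash on the +x half. Clockwise from above drives screw and knob down, 5 mm per rad, till the pad presses.
- spindle (a joint): Turn of the screw, rad, growing clockwise from above; starts anywhere from 0.25 to 1.5. Screw and knob have come down 5 mm x this value. With the blank in place the pad meets it at about 2.5; with nothing under the pad the screw runs to its end at 3.3. It takes about 0.06 N m to turn freely and stays where it is left (pressed tight, it may spring back up to 0.2 rad, the pad still pressing).
- knob (a joint): How far the knob has slipped on the screw, rad, growing clockwise; 0 at the start and as long as it does not slip. One click is 0.52 rad (12 a turn). It slips at 0.2 to 0.3 N m, rising and falling with each click.
- cubby: Plywood cubby without floor, fixed on the bench: 120 mm wide (x), 180 mm deep (y), top at 60 mm, inner width 104 mm, inner height 52 mm. Origin on the bench in the middle of its open mouth; the mouth looks along its -y axis and the cubby extends towards +y.
- blank_center (a point): Laminated wooden bow-limb blank, centre of the piece: 200 mm long (along y), 30 mm wide (x), 24 mm thick (z), about 0.13 kg, lying flat. Butt (square end) at y = -100 mm; the sides are straight up to y = +60 mm and then taper to a 14 mm wide tip at y = +100 mm. At the start it lies on the bench with about 40 mm of its butt end sticking out of the cubby's mouth.
- blank_butt (a point): Centre of the blank's square butt end face, half-way up.
- blank_tip (a point): Centre of the blank's tapered tip end, half-way up.
- glue_jar_c (a point): Bystander: amber jar with black lid, 48 mm across, 62 mm tall; this point is its centre. Not to be moved.
- chisel_grip (a point): Bystander: tool with a dark wooden handle and a steel blade, 190 mm long, lying on the bench; this point is on its handle. Not to be moved.
- sander_c (a point): Bystander: cork sanding block 50 x 90 x 30 mm; this point is its centre. Not to be moved.
Not all that is in view belongs to the job. What is meant by the cubby is not purple, and is the larger of those in its own colour. There is more than one size of the clamp; the one meant has the size given above.

How it is judged (in metres and radians):
On the way, in this order (a step that is already met when the one before it is completed fails the run):
1. the blank lies flat on the bench wholly outside the cubby, let go (y of blank_tip in the frame of cubby below 0 m and height (world z) of blank_center between 0.008 and 0.016 m and angle between blank_center's own z axis and vertical below 0.1 rad and contact force between the fingers and blank below 0.1 N), for 0.2 s.
2. the blank is home in the clamp: butt within 6 mm of the stop, in line with the channel, lying on its floor, let go, and the knob has not slipped yet (y of blank_butt in the frame of clamp between -0.04 and -0.029 m and x of blank_butt in the frame of clamp between -0.006 and 0.006 m and z of blank_center in the frame of clamp between 0.024 and 0.032 m and angle between the y axis of blank_center and the y axis of clamp, either way round below 0.15 rad and contact force between the fingers and blank below 0.1 N and value of joint knob between -0.25 and 0.25 rad), for 0.2 s.
3. the knob has slipped one click (0.4 rad or more) with the pad pressing the blank (y of blank_butt in the frame of clamp between -0.04 and -0.029 m and x of blank_butt in the frame of clamp between -0.006 and 0.006 m and z of blank_center in the frame of clamp between 0.024 and 0.032 m and angle between the y axis of blank_center and the y axis of clamp, either way round below 0.15 rad and value of joint knob between 0.4 and 1.4 rad and contact force between screw and blank above 4 N), for 0.1 s.
At the end, for the whole second after the job is handed in: The blank lies in the clamp's channel, butt within 6 mm of the stop and 6 mm of the channel's middle, in line within 0.15 rad, not touched by the fingers; the pad presses it with more than 4 N; the knob has slipped one to two clicks (0.4 to 1.4 rad) and is at rest (all of step 3 and contact force between the fingers and blank below 0.1 N and velocity of joint knob between -0.1 and 0.1 rad/s and height (world z) of pad_face between 0.037 and 0.0425 m).
It fails at once if the knob is turned on to a third click (slip over 1.4 rad) (value of joint knob above 1.4 rad).
It fails at once if the jar is moved more than 25 mm (distance of glue_jar_c from where it was at the start of the episode above 0.025 m).
It fails at once if the chisel is moved more than 25 mm (distance of chisel_grip from where it was at the start of the episode above 0.025 m).
It fails at once if the cork block is moved more than 25 mm (distance of sander_c from where it was at the start of the episode above 0.025 m).
It also fails if it takes over 70 s, if anything falls off the work surface, if the arm or the gripper's body presses on something with over 40 N, if the wrist force passes 120 N, or if a joint passes its speed limit or range.

## Working session

There is one attempt and no reset: what is moved stays moved. The work goes in short steps, Python scripts to look and compute and a tool call to move; the robot and the scene stay as the last step left them, time stands still between calls to the robot, and variables do not carry over. Pictures are saved under pics/ and viewed, about 8 in all and at most 12, crops included, and the job is handed in when it is done.

Besides the shell and the picture viewer there is one more tool, called after "Emit:" as name(argument=value, ...), one argument or row to a line, values as JSON. carry_out: Moves the arm, as the interface text tells. Shift numbers are shares of 0.04 m and turn numbers shares of 4 degrees, none past 1 either way. Its arguments: {"type":"object","properties":{"commands":{"type":"array"},"grip_force":{"type":"number"}},"required":["commands"]}

```bash
mkdir -p pics; ls
python3 - <<'E'
from plant import telemetry, cams, r
import cv2,numpy as np
print(telemetry.get_state())
for n in ['scene','side']:
    c=cams.capture(n); cv2.imwrite(f'pics/{n}0.png',c['frame'][:,:,::-1])
    np.savez(f'pics/{n}0.npz',**c); print(n,c['camera_matrix'].tolist(),c['k1'],np.round(c['camera_from_world'],3).tolist())
E
```

```text
pics
{'time_s': 0.0, 'joints': array([-4.94980924e+01,  2.05909078e+01,  6.32543017e-01, -1.91835371e-02,
       -7.01363068e+01, -1.65067181e+01]), 'qd': array([-0.00959753,  0.07520914,  0.00098668, -0.0096414 , -0.02946836,
       -0.1591401 ]), 'joint_torque': array([-6.11195610e-04, -5.82718277e+01,  2.93061090e+01,  6.99742377e+00,
        7.02840698e-03, -1.75933474e-04]), 'tcp_pos': array([ 0.27427418, -0.61625571,  0.24762221]), 'eef_rot': array([ 1.79904106e+02, -9.61083344e-03, -1.56011336e+02]), 'contact_force': array([0.44521788, 0.30542249, 0.32201371]), 'moment': array([-0.00557252,  0.05130444, -0.01665279]), 'gripper_width': 0.08758076918742903}
scene [[531.6588189673888, 0.0, 273.9204226356946], [0.0, 531.6588189673888, 211.10072974014264], [0.0, 0.0, 1.0]] -0.09602923687542853 [[0.051, 0.999, 0.009, -0.105], [0.717, -0.03, -0.696, -0.297], [-0.695, 0.042, -0.718, 1.605], [0.0, 0.0, 0.0, 1.0]]
side [[388.32448794914535, 0.0, 270.7429933228314], [0.0, 388.32448794914535, 210.3162239870661], [0.0, 0.0, 1.0]] -0.03818876630064074 [[-0.857, -0.516, -0.002, 0.494], [-0.332, 0.553, -0.764, 0.211], [0.395, -0.654, -0.645, 0.984], [0.0, 0.0, 0.0, 1.0]]
```

View pics/scene0.png

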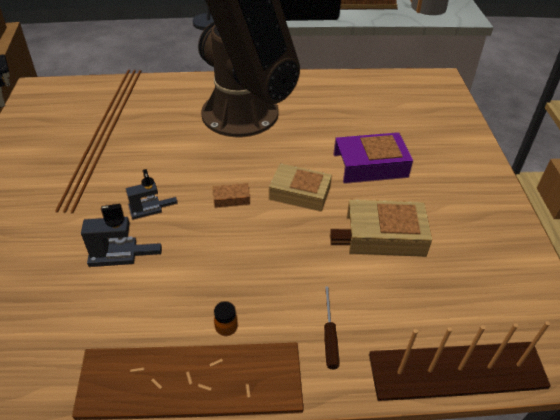

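View pics/side0.png

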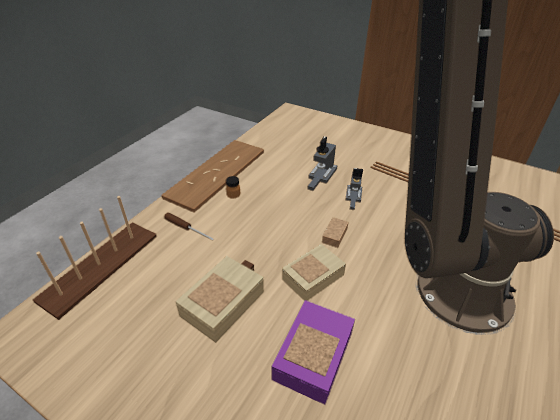

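The scene picture shows these candidates:
- **Cubbies:** purple at (373,157), small ply at (300,187), and large ply at (388,226), which has the blank's butt at (341,237). I choose the large ply one.
- **Clamps:** small at (150,198) and large at (112,240). I choose the large one and will check its size.
- **Bystanders:** jar at (225,318), chisel at (331,340), cork block at (231,195).

The side picture agrees.

```bash
cat > h.py <<'E'
import numpy as np,cv2
from scipy.optimize import brentq
def prep(c,T=None):
    K=np.array(c['camera_matrix']);k1=float(c['k1']);T=np.array(c['camera_from_world']) if T is None else T
    return K,k1,T
def proj(c,P,T=None):
    K,k1,T=prep(c,T);q=T[:3,:3]@np.array(P,float)+T[:3,3];s=q[:2]/q[2];s=s*(1+k1*(s@s))
    return K[:2,:2]@s+K[:2,2]
def ray(c,uv,T=None):
    K,k1,T=prep(c,T);u=(np.array(uv,float)-K[:2,2])/K[0,0]
    s=u.copy()
    for _ in range(20): s=u/(1+k1*(s@s))
    R=T[:3,:3];d=R.T@np.array([*s,1]);return -R.T@T[:3,3],d
def onz(c,uv,z,T=None):
    o,d=ray(c,uv,T);return o+d*(z-o[2])/d[2]
def load(n): return dict(np.load(f'pics/{n}.npz'))
def wristT(c,st):
    from scipy.spatial.transform import Rotation as Ro
    M=np.eye(4);M[:3,:3]=Ro.from_euler('xyz',st['eef_rot'],degrees=True).as_matrix();M[:3,3]=st['tcp_pos']
    return np.linalg.inv(M@np.array(c['mount']))
E
python3 - <<'E'
from h import *
c=load('scene0');f=c['frame'][:,:,::-1]
a=cv2.resize(f[195:275,70:170],None,fx=6,fy=6,interpolation=cv2.INTER_CUBIC)[:, :600]
b=cv2.resize(f[190:262,320:440],None,fx=5,fy=5,interpolation=cv2.INTER_CUBIC)
cv2.imwrite('pics/cropA.png',a); cv2.imwrite('pics/cropB.png',b)
for n,uv,z in [('jar',(225,311),.062),('chh',(331,362),.01),('cht',(328,290),.005),('cork',(231,190),.03),('tongue end',(160,248),.016),('column',(88,262),0)]:
    print(n,onz(c,uv,z).round(3))
E
```

```text
jar [ 0.747 -0.029  0.062]
chh [0.839 0.174 0.01 ]
cht [0.665 0.189 0.005]
cork [ 0.369 -0.021  0.03 ]
tongue end [ 0.54  -0.183  0.016]
column [ 0.562 -0.349 -0.   ]
```

View pics/cropA.png

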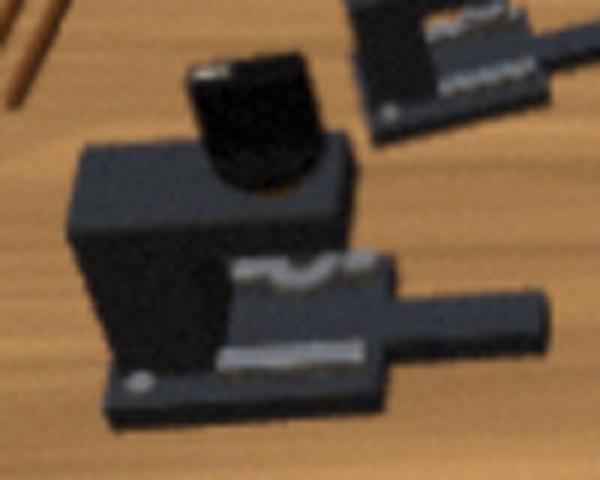

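View pics/cropB.png

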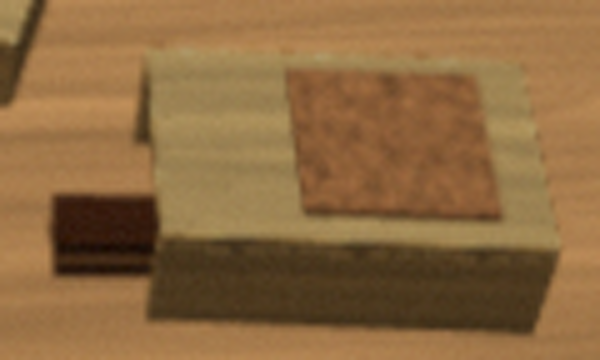

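Run:
```python
from h import *
c=load('scene0')
A=lambda x,y:(70+(x+.5)/6-.5,195+(y+.5)/6-.5); B=lambda x,y:(320+(x+.5)/5-.5,190+(y+.5)/5-.5)
for n,uv,z in [('armTL',A(85,148),.101),('armTR',A(345,135),.101),('armBR',A(353,208),.101),('armBL',A(70,232),.101),('tonTR',A(545,294),.016),('tonBR',A(548,328),.016),('tonTL',A(395,302),.016),('tonBL',A(388,336),.016),('baseBL',A(110,430),0),('baseBR',A(383,412),0),
 ('wingL',A(192,72),.155),('wingR',A(303,58),.155),
 ('cubTL',B(147,55),.06),('cubTR',B(527,65),.06),('cubBR',B(557,247),.06),('cubBL',B(158,238),.06),
 ('buttT',B(53,196),.024),('buttB',B(53,238),.024),('buttbot',B(53,273),0),('t2',B(152,197),.024),('b2',B(155,238),.024)]:
    print(n,np.round(uv,1),onz(c,uv,z).round(4))
```

```text
armTL [ 83.8 219.2] [ 0.523  -0.3411  0.101 ]
armTR [127.1 217.1] [ 0.5204 -0.2454  0.101 ]
armBR [128.4 229.2] [ 0.5568 -0.2374  0.101 ]
armBL [ 81.2 233.2] [ 0.5644 -0.3384  0.101 ]
tonTR [160.4 243.6] [ 0.5266 -0.1836  0.016 ]
tonBR [160.9 249.2] [ 0.5438 -0.1808  0.016 ]
tonTL [135.4 244.9] [ 0.5284 -0.2412  0.016 ]
tonBL [134.2 250.6] [ 0.5454 -0.2417  0.016 ]
baseBL [ 87.9 266.2] [ 0.5744 -0.3468  0.    ]
baseBR [133.4 263.2] [ 0.5694 -0.2434  0.    ]
wingL [101.6 206.6] [ 0.5395 -0.2865  0.155 ]
wingR [120.1 204.2] [ 0.5342 -0.2481  0.155 ]
cubTL [349.  200.6] [0.4487 0.2608 0.06  ]
cubTR [425.  202.6] [0.4629 0.4425 0.06  ]
cubBR [431. 239.] [0.5775 0.4274 0.06  ]
cubBL [351.2 237.2] [0.564  0.2485 0.06  ]
buttT [330.2 228.8] [0.5045 0.2118 0.024 ]
buttB [330.2 237.2] [0.5306 0.2086 0.024 ]
buttbot [330.2 244.2] [0.5314 0.2106 0.    ]
t2 [350. 229.] [0.5071 0.2584 0.024 ]
b2 [350.6 237.2] [0.5327 0.256  0.024 ]
```

Crop A shows the large clamp. Its arm measures about 100 × 42 mm, so it is the right size, and the dash is on the −y end of the wing. Crop B shows the butt at crop (53–155, 196–273), sticking out of the large ply cubby. From these, the clamp origin is about (0.539,−0.267) with yaw +2.6°. The butt is about (0.518,0.211) with yaw about −3.5°. I'll move past the clamp towards the blank.

Emit:
carry_out(
  commands=[0.8,1,0,1,-1,0.8,1,0,1,-1,0.8,1,0,1,-1,0.8,1,0,1,-1,0.8,1,0,1,-1,0.8,1,0,1,-1,0.8,1,0,1,-1,0.8,1,0,1,-1],
  grip_force=40,
)

```text
time_s: 0.9
tcp_pos: [0.5252, -0.3024, 0.2484]
eef_rot: [180.0, 0.0, -123.8]
contact_force: [0.7, -0.8, 0.7]
gripper_width: 0.0874
```

```bash
cat > snap.py <<'E'
import sys;from h import *
from plant import telemetry,cams
st=telemetry.get_state();c=cams.capture('wrist');n=sys.argv[1]
T=wristT(c,st);np.savez(f'pics/{n}.npz',camera_from_world=T,**{k:v for k,v in c.items() if k!='camera_from_world'})
cv2.imwrite(f'pics/{n}.png',c['frame'][:,:,::-1])
print(np.round(st['joints'],1),np.round(st['tcp_pos'],4),np.round(st['eef_rot'],2),np.round(T,3).tolist())
E
python3 snap.py w1
```

```text
[-11.5  14.1  -8.4  -0.  -67.5 -22.3] [ 0.5252 -0.3024  0.2484] [ 179.98    0.   -123.84] [[-0.831, 0.557, 0.0, 0.605], [0.532, 0.794, 0.293, -0.077], [0.163, 0.243, -0.956, 0.379], [0.0, 0.0, 0.0, 1.0]]
```

Emit:
carry_out(
  commands=[0,1,0,1,-1,0,1,0,1,-1,0,1,0,1,-1,0,1,0,1,-1,0,1,0,1,-1,0,1,0,1,-1,0,1,0,1,-1,0,1,0,0.7,-1],
)

```text
time_s: 1.75
tcp_pos: [0.5239, 0.0172, 0.2484]
eef_rot: [180.0, 0.0, -93.1]
contact_force: [0.2, 0.1, 1.1]
gripper_width: 0.0876
```

Emit:
carry_out(
  commands=[-0.05,1,0,0,-1,-0.05,1,0,0,-1,0,0.5,0,0,-1,0,0,0,0,-1],
)

```text
time_s: 2.15
tcp_pos: [0.5201, 0.1179, 0.2482]
eef_rot: [180.0, -0.0, -93.0]
contact_force: [0.4, -0.7, -0.6]
gripper_width: 0.0874
```

```bash
python3 snap.py w2
```

```text
[ 33.8   7.2 -17.2  -0.  -65.6 -36.9] [0.5201 0.1179 0.2482] [179.97  -0.   -93.04] [[-0.999, 0.053, 0.0, 0.514], [0.051, 0.955, 0.293, -0.176], [0.015, 0.292, -0.956, 0.348], [0.0, 0.0, 0.0, 1.0]]
```

View pics/w2.png

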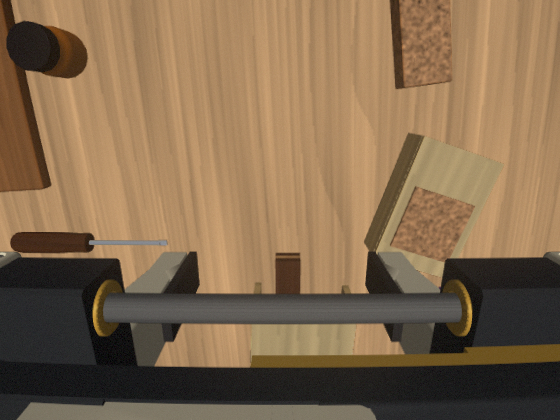

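View pics/w1.png

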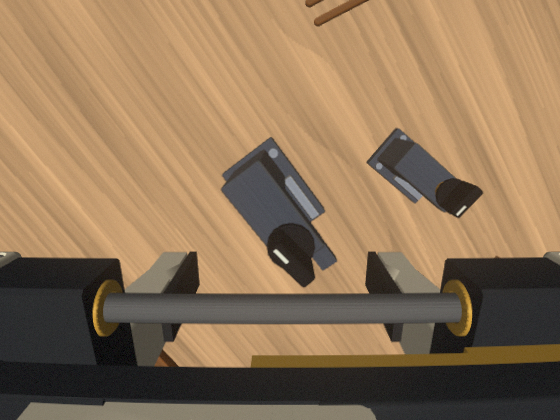

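w2 shows the butt at (276–300, 253–295), in front of the ply cubby's mouth. w1 shows the big clamp, with the arm's rear end at (222–266, 150–190), the tongue end near (325,262), and the knob dash at (281,257).

Run:
```python
from h import *
c=load('w2');f=c['frame'].astype(int)
for v in (251,253,255,257,259,261,263,266): print(v,f[v,288])
for v in (268,285):
  g=f[v,265:312].sum(1);d=np.diff(g);a=np.argmin(d[:22]);b=22+np.argmax(d[22:]);a+=265.5;b+=265.5
  print(v,a,b,onz(c,(a,v),.024).round(4),onz(c,(b,v),.024).round(4))
for v,z in ((252.5,0),(258,.024),(260,.024)): print(onz(c,(288,v),z).round(4))
c=load('w1');m=c['frame']
w=load('w1')
for n,P in dict(org=(0,0,0),tongueR=(11,85,16),tongueL=(-11,85,16),a1=(22,-75,101),a2=(-22,-75,101),a3=(22,25,101),knobtop=(0,0,154.6),dash=(15,0,154.6)).items():
  t=np.radians(2.6 if n!='dash' and n!='knobtop' else 2.6-84.7);P=np.array(P)/1000
  print(n,proj(w,[.539+np.cos(t)*P[0]-np.sin(t)*P[1],-.267+np.sin(t)*P[0]+np.cos(t)*P[1],P[2]]).round(1))
cv2.imwrite('pics/cropC.png',cv2.resize(m[125:300,200:350,::-1],None,fx=4,fy=3.4*4/3.4,interpolation=cv2.INTER_CUBIC)[:600])
```

```text
251 [184 146 106]
253 [84 57 38]
255 [91 61 36]
257 [120  84  55]
259 [64 39 25]
261 [75 51 31]
263 [78 52 35]
266 [79 52 35]
268 274.5 299.5 [0.5348 0.2193 0.024 ] [0.5053 0.2209 0.024 ]
285 275.5 299.5 [0.535 0.242 0.024] [0.5061 0.2436 0.024 ]
[0.518  0.2109 0.    ]
[0.5182 0.2072 0.024 ]
[0.5184 0.2098 0.024 ]
org [288.9 209.4]
tongueR [323.  272.1]
tongueL [338.  262.3]
a1 [219.8 190.7]
a2 [260.  160.6]
a3 [287.8 274.3]
knobtop [292.9 268.3]
dash [279.7 254.7]
```

Emit:
carry_out(
  commands=[0,0.9,-0.8,0.25,-1,0,0.9,-0.8,0,-1,0,0.88,-1,0,-1,0,0,-1,0,-1,0,0,-1,0,-1,0,0,-0.8,0,-1,0,0,-0.15,0,-1,0,0,0,0,-1],
)

```text
time_s: 3.0
tcp_pos: [0.5202, 0.2195, 0.0284]
eef_rot: [179.9, -0.1, -92.2]
contact_force: [-0.2, -0.8, 1.0]
gripper_width: 0.0878
```

Emit:
carry_out(
  commands=[0,0,0,0,0.6,0,0,0,0,0.6,0,0,0,0,0.6,0,0,0,0,0.6,0,0,0,0,0.6,0,0,0,0,0.6],
  grip_force=40,
)

```text
time_s: 3.6
tcp_pos: [0.5204, 0.2208, 0.0293]
eef_rot: [-180.0, 0.0, -92.2]
contact_force: [-0.3, -0.0, 0.0]
gripper_width: 0.0452
```

Emit:
carry_out(
  commands=[0,0,0,0,0.8,0,0,0,0,0.8,0,0,0,0,0.8,0,0,0,0,0.8,0,0,0,0,0.8],
)

```text
time_s: 4.1
tcp_pos: [0.5203, 0.2207, 0.029]
eef_rot: [180.0, -0.0, -92.2]
contact_force: [-0.7, 0.2, 0.5]
gripper_width: 0.0298
```

Emit:
carry_out(
  commands=[-0.01,-0.4,0,0,0.8,-0.02,-0.6,0,0,0.8,-0.02,-0.7,0,0,0.8,-0.02,-0.7,0,0,0.8,-0.02,-0.7,0,0,0.8,-0.02,-0.7,0,0,0.8,-0.02,-0.7,0,0,0.8,0,-0.6,0,0,0.8],
)

```text
time_s: 4.9
tcp_pos: [0.5145, 0.0149, 0.029]
eef_rot: [180.0, 0.0, -92.2]
contact_force: [0.7, 1.3, -1.9]
gripper_width: 0.0295
```

Emit:
carry_out(
  commands=[0,0,0,0,0.8,0,0,0,0,-0.6,0,0,0,0,-0.6,0,0,0,0,-0.6,0,0,0,0,-1,0,0,0.5,0,-1,0,0,1,0,-1,0,0,1,0,-1],
)

```text
time_s: 5.7
tcp_pos: [0.5145, 0.0169, 0.1296]
eef_rot: [179.9, -0.1, -92.2]
contact_force: [1.1, -0.7, -0.4]
gripper_width: 0.0802
```

Emit:
carry_out(
  commands=[0,0,1,0,-1,0,0,1,0,-1,0,0,0.6,0,-1,0,0,0,0,-1],
)

```text
time_s: 6.1
tcp_pos: [0.517, 0.0176, 0.2371]
eef_rot: [-179.6, 0.1, -92.1]
contact_force: [-0.1, -0.1, -0.1]
gripper_width: 0.0875
```

```bash
python3 snap.py w3
python3 - <<'E'
from plant import cams
import numpy as np,cv2
c=cams.capture('scene');np.savez('pics/scene1.npz',**c);cv2.imwrite('pics/s1.png',c['frame'][:,:,::-1])
a=cv2.imread('pics/w3.png');b=cv2.resize(c['frame'][170:290,230:440,::-1],None,fx=2.66,fy=2.66)
cv2.imwrite('pics/j1.png',cv2.resize(np.vstack([a[:,:558],b[:180*2,:558]]) if b.shape[1]>=558 else a,(558,600)))
E
```

```text
[ 23.8   5.9 -20.3   0.1 -63.4 -25.9] [0.517  0.0176 0.2371] [-1.7961e+02  1.3000e-01 -9.2130e+01] [[-0.999, 0.037, -0.007, 0.518], [0.033, 0.955, 0.295, -0.069], [0.018, 0.295, -0.955, 0.365], [0.0, 0.0, 0.0, 1.0]]
```

View pics/j1.png

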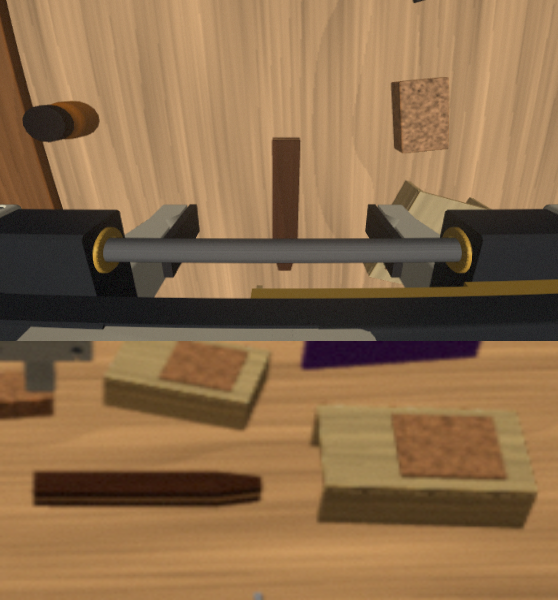

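The blank lies flat, fully out of the cubby: wrist view columns 273–299, tip at the bottom near (285,270).

Run:
```python
from h import *
c=load('w3');g=c['frame'].astype(int).sum(2)
for u in (286,):
  col=g[150:200,u]; print([ (150+i,int(x)) for i,x in enumerate(col)][12:35])
E_=[]
for v in range(185,288,8):
  r=g[v,262:312];d=np.diff(r.astype(float));a=262.5+np.argmin(d[:25]);b=262.5+25+np.argmax(d[25:])
  A,B=onz(c,(a,v),.024),onz(c,(b,v),.024);m=(A+B)/2;E_.append(m);print(v,a,b,np.round(m,4),round(A[0]-B[0],4))
E_=np.array(E_);p=np.polyfit(E_[:,1],E_[:,0],1);print(p,np.degrees(np.arctan(p[0])))
s=load('scene1');h=s['frame'].astype(int)
# scene dark mask
m=((h.sum(2)<170)&(h[:,:,0]>h[:,:,2])).astype(np.uint8);m[:,:235]=0;m[:,340:]=0;m[:205]=0;m[:,:][260:]=0
n,l,st,ce=cv2.connectedComponentsWithStats(m);i=1+np.argmax(st[1:,4]);print(st[i])
x0,y0,w,hh,_=st[i]
ys,xs=np.where(l==i)
for u in (x0,x0+w-1):
  q=ys[abs(xs-u)<=1];print(u,q.min(),q.max(),onz(s,(u,(q.min()+q.max())/2),.012).round(4))
```

```text
[(162, 445), (163, 445), (164, 448), (165, 450), (166, 447), (167, 446), (168, 418), (169, 301), (170, 194), (171, 243), (172, 164), (173, 168), (174, 181), (175, 176), (176, 173), (177, 176), (178, 177), (179, 184), (180, 172), (181, 180), (182, 182), (183, 176), (184, 166)]
185 271.5 299.5 [0.5153 0.0174 0.024 ] 0.0297
193 271.5 299.5 [0.5156 0.0261 0.024 ] 0.0299
201 272.5 299.5 [0.5154 0.035  0.024 ] 0.0291
209 271.5 298.5 [0.5167 0.044  0.024 ] 0.0293
217 272.5 298.5 [0.5165 0.0531 0.024 ] 0.0284
225 272.5 298.5 [0.5168 0.0624 0.024 ] 0.0286
233 272.5 298.5 [0.5172 0.0718 0.024 ] 0.0288
241 271.5 298.5 [0.518  0.0813 0.024 ] 0.0302
249 272.5 298.5 [0.5178 0.0911 0.024 ] 0.0293
257 271.5 297.5 [0.5193 0.1009 0.024 ] 0.0295
265 271.5 297.5 [0.5196 0.1109 0.024 ] 0.0298
273 272.5 297.5 [0.5194 0.1211 0.024 ] 0.0288
281 271.5 297.5 [0.5203 0.1315 0.024 ] 0.0303
[0.04511064 0.51425541] 2.582898396787789
[ 243  231   85   15 1244]
243 231 245 [0.5138 0.007  0.012 ]
327 233 243 [0.5223 0.2031 0.012 ]
```

Emit:
carry_out(
  commands=[0.1,0.9,-0.5,-0.1,-1,0,0.9,-0.7,0,-1,0,0.9,-0.8,0,-1,0,0.75,-1,0,-1,0,0,-1,0,-1,0,0,-0.9,0,-1,0,0,-0.3,0,-0.3,0,0,0,0,0],
)

```text
time_s: 7.0
tcp_pos: [0.5183, 0.1541, 0.0239]
eef_rot: [179.9, -0.2, -92.6]
contact_force: [-0.2, 0.3, 0.3]
gripper_width: 0.0768
```

Emit:
carry_out(
  commands=[0,0,0,0,0.8,0,0,0,0,0.8,0,0,0,0,0.8,0,0,0,0,0.8,0,0,0,0,0.8,0,0,0,0,0.8,0,0,0,0,0.8,0,0,0,0,0.8],
  grip_force=50,
)

```text
time_s: 7.8
tcp_pos: [0.5193, 0.1548, 0.0252]
eef_rot: [-180.0, 0.0, -92.6]
contact_force: [-0.4, 0.1, 1.4]
gripper_width: 0.0294
```

Emit:
carry_out(
  commands=[0,0,0.35,0,0.8,0,0,0.35,0,0.8,0.05,-0.6,0,0.3,0.8,0.05,-0.8,0,0.4,0.8,0.05,-0.8,0,0.4,0.8,0.05,-0.8,0,0.2,0.8,0,-0.8,0,0,0.8,0,-0.4,0,0,0.8],
)

```text
time_s: 8.6
tcp_pos: [0.5263, -0.0154, 0.0527]
eef_rot: [179.9, -0.0, -87.5]
contact_force: [-0.8, -0.1, -0.6]
gripper_width: 0.0297
```

Emit:
carry_out(
  commands=[0,0,0,0,0.8],
)

```text
time_s: 8.7
tcp_pos: [0.5264, -0.0152, 0.0527]
eef_rot: [179.9, -0.0, -87.6]
contact_force: [0.2, 0.8, -1.9]
gripper_width: 0.0296
```

```bash
python3 snap.py w4
python3 - <<'E'
from plant import cams
from h import *
o=[]
for n,q in (('scene',(slice(180,270),slice(60,260))),('side',None)):
    c=cams.capture(n);np.savez(f'pics/{n}2.npz',**c)
    if q is None:
        p=proj(c,[.54,-.18,.03]).astype(int);print(p);q=(slice(max(p[1]-55,0),p[1]+55),slice(p[0]-100,p[0]+100))
    o.append(cv2.resize(c['frame'][q][:,:,::-1],(800,300),interpolation=cv2.INTER_CUBIC));print(q)
cv2.imwrite('pics/j2.png',np.vstack(o))
E
```

```text
[ 19.7  19.1 -31.5  -0.  -39.4 -17.2] [ 0.5264 -0.0152  0.0527] [ 1.7993e+02 -1.0000e-02 -8.7570e+01] [[-0.999, -0.042, 0.001, 0.526], [-0.04, 0.955, 0.293, 0.056], [-0.013, 0.292, -0.956, 0.215], [0.0, 0.0, 0.0, 1.0]]
(slice(180, 270, None), slice(60, 260, None))
[308 183]
(slice(np.int64(128), np.int64(238), None), slice(np.int64(208), np.int64(408), None))
```

View pics/j2.png

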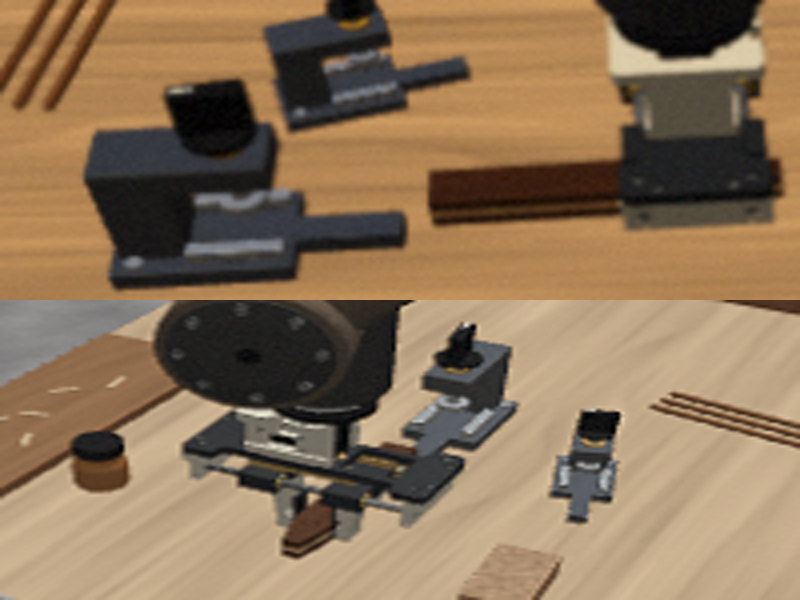

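Run:
```python
from h import *
c=load('scene2');g=c['frame'].astype(int).sum(2)
for dz in (0,-.004):
  print(dz,[proj(c,P).round(1).tolist() for P in ((.5177,-.165,.0515+dz),(.5477,-.165,.0515+dz),(.5477,-.165,.0275+dz))])
for u in (170,174,178,190,200):
  print(u,[int(x) for x in g[226:252,u]])
print('row236',[int(x) for x in g[236,160:176]])
for u in (140,148,156): print(u,[int(x) for x in g[238:258,u]])
w=load('w4');cv2.imwrite('pics/w4s.png',w['frame'][:,:,::-1])
```

```text
0 [[166.7, 230.2], [165.5, 240.1], [167.0, 247.1]]
-0.004 [[166.9, 231.3], [165.8, 241.3], [167.2, 248.2]]
170 [393, 404, 390, 392, 328, 187, 112, 111, 113, 109, 101, 93, 102, 103, 94, 70, 70, 132, 147, 109, 76, 179, 334, 384, 379, 381]
174 [387, 400, 395, 397, 307, 139, 94, 108, 118, 108, 105, 102, 92, 98, 90, 58, 60, 135, 138, 97, 83, 257, 361, 383, 383, 384]
178 [369, 381, 392, 371, 262, 126, 110, 109, 103, 96, 106, 103, 108, 115, 74, 71, 92, 147, 133, 76, 104, 306, 396, 388, 384, 397]
190 [372, 374, 346, 278, 122, 102, 104, 99, 98, 94, 99, 105, 100, 86, 47, 88, 147, 151, 83, 91, 290, 406, 410, 391, 411, 410]
200 [390, 361, 292, 158, 110, 108, 104, 99, 94, 96, 111, 112, 87, 72, 65, 135, 155, 99, 85, 213, 357, 417, 416, 409, 412, 407]
row236 [360, 358, 358, 355, 368, 350, 337, 183, 121, 109, 101, 103, 96, 110, 105, 101]
140 [378, 393, 395, 393, 409, 405, 305, 208, 180, 184, 185, 176, 174, 119, 82, 71, 88, 200, 333, 360]
148 [383, 393, 396, 409, 412, 348, 245, 183, 177, 180, 171, 176, 169, 130, 70, 69, 116, 309, 384, 367]
156 [380, 385, 390, 410, 394, 312, 203, 175, 184, 175, 169, 173, 129, 79, 70, 94, 196, 334, 362, 367]
```

View pics/w4s.png

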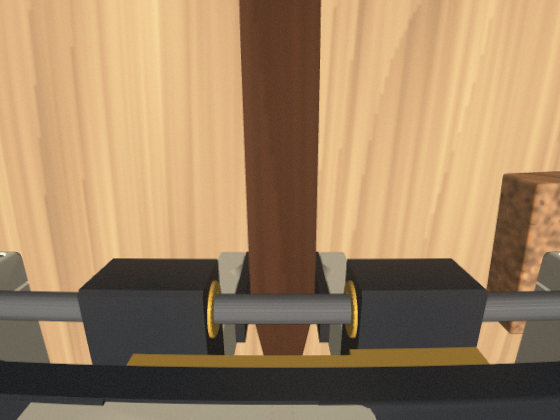

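Run:
```python
from h import *
c=load('scene2')
for v in ((156,243.2),(156,250.2),(148,243.6),(148,250.6),(140,244.4),(140,251.1)): print(v,onz(c,v,.016).round(4))
for v in ((170,230.6),(170,240.3),(200,228.2),(200,238.6)): print(v,onz(c,v,.051).round(4))
```

```text
(156, 243.2) [ 0.525 -0.194  0.016]
(156, 250.2) [ 0.5462 -0.1918  0.016 ]
(148, 243.6) [ 0.5255 -0.2124  0.016 ]
(148, 250.6) [ 0.5466 -0.2101  0.016 ]
(140, 244.4) [ 0.5272 -0.2307  0.016 ]
(140, 251.1) [ 0.5474 -0.2283  0.016 ]
(170, 230.6) [ 0.5189 -0.1575  0.051 ]
(170, 240.3) [ 0.5481 -0.155   0.051 ]
(200, 228.2) [ 0.5143 -0.0896  0.051 ]
(200, 238.6) [ 0.5458 -0.0882  0.051 ]
```

Emit:
carry_out(
  commands=[0.015,0,-0.2,0,0.8,0.02,-0.4,0,0,0.8,0.02,-0.5,-0.02,0,0.8,0.02,-0.5,0,0,0.8,0.02,-0.4,0,0,0.8,0.02,-0.4,0,0,0.8,0.02,-0.4,0,0,0.8,0.015,-0.3,0,0,0.8],
)

```text
time_s: 9.65
tcp_pos: [0.5332, -0.1293, 0.0436]
eef_rot: [180.0, 0.0, -87.4]
contact_force: [0.2, -0.6, -0.7]
gripper_width: 0.0295
```

Emit:
carry_out(
  commands=[0,0,0,0,0.8,0,0,0,0,0.8],
)

```text
time_s: 9.85
tcp_pos: [0.5331, -0.129, 0.0439]
eef_rot: [180.0, 0.0, -87.4]
contact_force: [0.2, 0.2, -1.7]
gripper_width: 0.0297
```

Emit:
carry_out(
  commands=[0,-0.1,-0.02,0,0.8,0,-0.1,-0.01,0,0.8,0.01,-0.1,0,0,0.8,0,-0.1,0,0,0.8,0,-0.05,0,0,0.8,0,0,0,0,0.8],
)

```text
time_s: 10.45
tcp_pos: [0.5336, -0.1476, 0.043]
eef_rot: [-180.0, -0.0, -87.4]
contact_force: [-0.1, 0.5, -1.5]
gripper_width: 0.0298
```

Emit:
carry_out(
  commands=[0,-0.05,0,0,0.8,0,-0.03,0,0,0.8],
)

```text
time_s: 10.65
tcp_pos: [0.5335, -0.1506, 0.043]
eef_rot: [180.0, -0.0, -87.4]
contact_force: [-0.9, -0.1, -0.6]
gripper_width: 0.0297
```

Emit:
carry_out(
  commands=[0,-0.03,0,0,0.8,0,-0.03,0,0,0.8],
)

```text
time_s: 10.85
tcp_pos: [0.5336, -0.1529, 0.043]
eef_rot: [-180.0, 0.0, -87.4]
contact_force: [-0.5, 0.8, -1.0]
gripper_width: 0.0298
```

Emit:
carry_out(
  commands=[0,-0.02,0,0,0.8,0,-0.02,0,0,0.8],
)

```text
time_s: 11.05
tcp_pos: [0.5337, -0.1536, 0.0429]
eef_rot: [-180.0, 0.1, -87.4]
contact_force: [-0.0, 11.8, -1.4]
gripper_width: 0.0297
```

Emit:
carry_out(
  commands=[0,0,-0.03,0,0.8,0,0,0,0,0.8,0,0,0,0,-0.5,0,0,0,0,-0.5,0,0,0,0,-0.5,0,0,0,0,-0.5,0,0,0,0,-0.7,0,0,0,0,-0.7],
)

```text
time_s: 11.85
tcp_pos: [0.5335, -0.1546, 0.0418]
eef_rot: [-180.0, -0.0, -87.4]
contact_force: [-0.4, 0.5, 0.6]
gripper_width: 0.071
```

Emit:
carry_out(
  commands=[0,0,0.5,0,-0.7,0,0,1,0,-0.7,0,0,1,0,-0.7,0,0,1,0,-0.7,0,0,1,0,-0.7,0,0,0,0,-0.7],
)

```text
time_s: 12.45
tcp_pos: [0.5365, -0.155, 0.2281]
eef_rot: [-179.4, -0.1, -87.4]
contact_force: [0.3, -0.3, 0.3]
gripper_width: 0.0744
```

```bash
python3 snap.py w5
python3 - <<'E'
from plant import cams
from h import *
w=cv2.imread('pics/w5.png')
c=cams.capture('side');np.savez('pics/side3.npz',**c);s=cams.capture('scene');np.savez('pics/scene3.npz',**s)
a=cv2.resize(c['frame'][125:200,270:370,::-1],(400,300),interpolation=cv2.INTER_CUBIC)
b=cv2.resize(s['frame'][190:270,70:210,::-1],(525,300),interpolation=cv2.INTER_CUBIC)
w=cv2.resize(w,(400,300));o=np.zeros((600,800,3),np.uint8);o[:300,:400]=w;o[:300,400:]=a;o[300:,:525]=b
cv2.imwrite('pics/j3.png',o)
E
```

```text
[  4.   10.1 -16.4   0.1 -62.9  -1.5] [ 0.5365 -0.155   0.2281] [-1.7942e+02 -9.0000e-02 -8.7350e+01] [[-0.999, -0.046, -0.01, 0.532], [-0.047, 0.955, 0.291, 0.142], [-0.004, 0.292, -0.957, 0.418], [0.0, 0.0, 0.0, 1.0]]
```

View pics/j3.png

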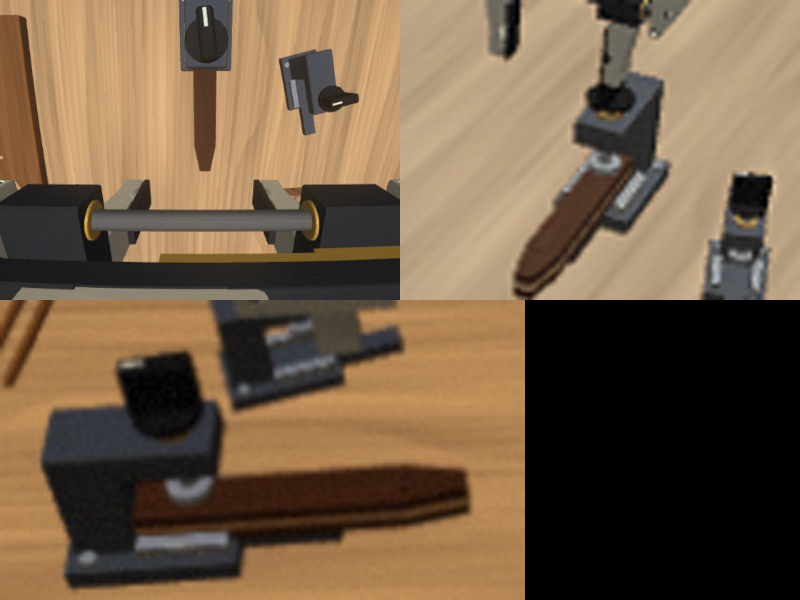

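The blank is in the channel under the pad and butting the column (w5 tip near (287,238), knob dash near (287,25)). I'll measure the tip and the wing next.

Run:
```python
from h import *
c=load('w5');f=c['frame'].astype(int);g=f.sum(2)
print('tip col',[(v,int(g[v,287])) for v in range(230,246)])
for v in (238,239): print(onz(c,(287,v),.040).round(4))
for v in (120,150,180): 
  r=g[v,255:320].astype(float);d=np.diff(r);a=255.5+np.argmin(d[:32]);b=255.5+32+np.argmax(d[32:]);print(v,a,b,((onz(c,(a,v),.04)+onz(c,(b,v),.04))/2).round(4))
m=((g>540)&(np.ptp(f,axis=2)<40)).astype(np.uint8);m[60:]=0;m[:,:260]=0;m[:,320:]=0
ys,xs=np.where(m);print(len(xs),xs.min(),xs.max(),ys.min(),ys.max())
vx,vy,x0,y0=cv2.fitLine(np.c_[xs,ys].astype(np.float32),cv2.DIST_L2,0,.01,.01).ravel()
z=.1546
P=[onz(c,(x0+s*vx,y0+s*vy),z) for s in (-8,8)];d=P[1]-P[0];print('dash',P[0].round(4),P[1].round(4),np.degrees(np.arctan2(d[1],d[0])))
for P in ((.539,-.267,z),(.5399,-.288,z),(.5381,-.246,z)): print(proj(c,P).round(1))
b=(g<110).astype(np.uint8);b[110:]=0;b[:,:250]=0;b[:,330:]=0
for v in range(4,96,6):
  x=np.where(b[v])[0]; print(v,x.min() if len(x) else None,x.max() if len(x) else None,end=' ; ')
```

```text
tip col [(230, 187), (231, 195), (232, 198), (233, 192), (234, 184), (235, 181), (236, 185), (237, 198), (238, 188), (239, 299), (240, 438), (241, 491), (242, 493), (243, 490), (244, 494), (245, 499)]
[ 0.5315 -0.1059  0.04  ]
[ 0.5315 -0.1048  0.04  ]
120 270.5 302.5 [ 0.538  -0.2239  0.04  ]
150 270.5 301.5 [ 0.537 -0.196  0.04 ]
180 271.5 301.5 [ 0.5351 -0.1668  0.04  ]
125 283 290 10 36
dash [ 0.5417 -0.285   0.1546] [ 0.5404 -0.2767  0.1546] 99.3225777932679
[288.9  49.2]
[289.2   9.2]
[288.6  87.5]
4 None None ; 10 277 296 ; 16 275 276 ; 22 298 298 ; 28 276 297 ; 34 277 299 ; 40 278 300 ; 46 300 300 ; 52 278 301 ; 58 280 301 ; 64 279 302 ; 70 262 302 ; 76 282 303 ; 82 283 302 ; 88 None None ; 94 None None ;
```

Emit:
carry_out(
  commands=[0.04,-0.6,0,0.5,-0.5,0.04,-0.8,0,0.5,-0.4,0.04,-0.8,0,0.3,-0.2,0,-0.6,0,0,-0.2,0,0,0,0,-0.2,0,0,0,0,-0.2],
)

```text
time_s: 13.2
tcp_pos: [0.5374, -0.2667, 0.2199]
eef_rot: [179.8, 0.1, -82.3]
contact_force: [-1.3, 0.4, 0.0]
gripper_width: 0.0528
```

Emit:
carry_out(
  commands=[0.04,0,-0.7,0,-0.2,0,0,-0.7,0,-0.2,0,0,-0.4,0,-0.2,0,0,-0.07,0,-0.2,0,0,0,0,-0.2,0,0,0,0,0.9,0,0,0,0,0.9,0,0,0,0,0.9],
  grip_force=25,
)

```text
time_s: 14.0
tcp_pos: [0.5404, -0.2665, 0.148]
eef_rot: [-179.9, -0.0, -82.2]
contact_force: [-0.2, -0.2, 0.9]
gripper_width: 0.034
```

Emit:
carry_out(
  commands=[0,0,0,0,0.9,0,0,0,0,0.9,0,0,0,0,0.9,0,0,0,0,0.9,0,0,0,0,0.9],
)

```text
time_s: 14.5
tcp_pos: [0.5385, -0.2667, 0.1472]
eef_rot: [179.9, 0.0, -82.2]
contact_force: [-4.9, 0.1, 4.7]
gripper_width: 0.0141
```

```bash
cat > st.py <<'E'
from plant import telemetry;import numpy as np
s=telemetry.get_state();print(*[(k,np.round(s[k],3).tolist()) for k in ('time_s','tcp_pos','eef_rot','contact_force','moment','gripper_width')]);print(np.round(s['joints'],1),np.round(s['joint_torque'],3))
E
python3 st.py
```

```text
('time_s', 14.5) ('tcp_pos', [0.538, -0.267, 0.147]) ('eef_rot', [179.854, 0.026, -82.228]) ('contact_force', [-4.919, 0.06, 4.748]) ('moment', [0.181, 1.986, -0.131]) ('gripper_width', 0.014)
[ -7.7  18.5 -16.6   0.  -55.1  15.5] [  1.201 -49.394  27.013   5.836   1.911   0.056]
```

Emit:
carry_out(
  commands=[-0.02,0,-0.02,0,0.9,0,0,0,-0.5,0.9,0,0,-0.006,-0.75,0.9,0,0,-0.006,-0.75,0.9,0,0,-0.006,-0.75,0.9,0,0,-0.006,-0.75,0.9,0,0,-0.006,-0.75,0.9,0,0,-0.006,-0.75,0.9],
)

```text
time_s: 15.3
tcp_pos: [0.5392, -0.2667, 0.1454]
eef_rot: [-180.0, -0.0, -102.3]
contact_force: [-0.2, 0.6, 4.5]
gripper_width: 0.014
```

```bash
python3 st.py
```

```text
('time_s', 15.3) ('tcp_pos', [0.539, -0.267, 0.145]) ('eef_rot', [-179.972, -0.016, -102.318]) ('contact_force', [-0.238, 0.637, 4.45]) ('moment', [0.11, 0.538, -0.007]) ('gripper_width', 0.014)
[ -7.7  18.6 -16.7   0.  -54.7  -4.6] [  0.064 -49.638  24.895   5.698   0.526   0.84 ]
```

Emit:
carry_out(
  commands=[0,0,-0.008,-0.75,0.9,0,0,-0.008,-0.75,0.9,0,0,-0.008,-0.75,0.9,0,0,-0.008,-0.75,0.9,0,0,-0.008,-0.75,0.9,0,0,-0.008,-0.75,0.9,0,0,0,0,0.9],
)

```text
time_s: 16.0
tcp_pos: [0.5399, -0.2669, 0.1438]
eef_rot: [-179.9, 0.0, -120.2]
contact_force: [-0.3, -0.2, 6.3]
gripper_width: 0.0139
```

```bash
python3 st.py
```

```text
('time_s', 16.0) ('tcp_pos', [0.54, -0.267, 0.144]) ('eef_rot', [-179.886, 0.008, -120.237]) ('contact_force', [-0.297, -0.203, 6.338]) ('moment', [-0.23, 0.081, -0.096]) ('gripper_width', 0.014)
[ -7.7  18.7 -16.8   0.  -54.4 -22.5] [ 4.2100e-01 -4.8651e+01  2.3197e+01  5.0540e+00 -4.0000e-02 -6.5100e-01]
```

Emit:
carry_out(
  commands=[0,0,-0.008,-0.75,0.9,0,0,-0.008,-0.75,0.9,0,0,-0.008,-0.75,0.9],
)

```text
time_s: 16.3
tcp_pos: [0.5402, -0.2671, 0.143]
eef_rot: [-179.8, 0.0, -129.2]
contact_force: [0.3, -1.3, 5.2]
gripper_width: 0.0137
```

```bash
python3 st.py
```

```text
('time_s', 16.3) ('tcp_pos', [0.54, -0.267, 0.143]) ('eef_rot', [-179.848, 0.03, -129.198]) ('contact_force', [0.297, -1.3, 5.214]) ('moment', [-0.642, -0.23, 0.014]) ('gripper_width', 0.014)
[ -7.7  18.7 -16.9   0.1 -54.3 -31.5] [  0.666 -48.536  22.593   4.554  -0.365   0.843]
```

Emit:
carry_out(
  commands=[0,0,-0.008,-0.75,0.9,0,0,-0.008,-0.75,0.9,0,0,-0.008,-0.75,0.9,0,0,0,0,0.9,0,0,0,0,0.9],
)

```text
time_s: 16.8
tcp_pos: [0.5405, -0.2673, 0.1422]
eef_rot: [-179.8, 0.1, -138.1]
contact_force: [1.3, -2.6, 5.9]
gripper_width: 0.014
```

```bash
python3 st.py
```

```text
('time_s', 16.8) ('tcp_pos', [0.541, -0.267, 0.142]) ('eef_rot', [-179.814, 0.068, -138.091]) ('contact_force', [1.26, -2.574, 5.885]) ('moment', [-0.98, -0.38, -0.151]) ('gripper_width', 0.014)
[ -7.7  18.8 -16.9   0.1 -54.1 -40.4] [ 1.1660e+00 -4.8569e+01  2.2198e+01  4.3010e+00 -5.8500e-01  3.2000e-02]
```

Emit:
carry_out(
  commands=[0,0,-0.006,-0.75,0.9,0,0,-0.006,-0.75,0.9,0,0,0,0,0.9,0,0,0,0,0.9],
)

```text
time_s: 17.2
tcp_pos: [0.5407, -0.2675, 0.142]
eef_rot: [-179.8, 0.1, -144.1]
contact_force: [1.4, -2.9, 5.8]
gripper_width: 0.0133
```

```bash
python3 st.py
```

```text
('time_s', 17.2) ('tcp_pos', [0.541, -0.268, 0.142]) ('eef_rot', [-179.794, 0.084, -144.062]) ('contact_force', [1.383, -2.905, 5.818]) ('moment', [-1.176, -0.414, 0.19]) ('gripper_width', 0.013)
[ -7.7  18.8 -16.9   0.1 -54.1 -46.4] [  1.273 -48.053  21.839   3.843  -0.582  -0.191]
```

Emit:
carry_out(
  commands=[0,0,-0.006,-0.75,0.9,0,0,-0.006,-0.75,0.9,0,0,0,0,0.9,0,0,0,0,0.9],
)

```text
time_s: 17.6
tcp_pos: [0.5408, -0.2677, 0.142]
eef_rot: [-179.8, 0.1, -150.0]
contact_force: [0.6, -3.1, 8.9]
gripper_width: 0.0136
```

```bash
python3 st.py
```

```text
('time_s', 17.6) ('tcp_pos', [0.541, -0.268, 0.142]) ('eef_rot', [-179.769, 0.113, -150.043]) ('contact_force', [0.635, -3.089, 8.945]) ('moment', [-1.357, -0.112, 0.176]) ('gripper_width', 0.014)
[ -7.7  18.8 -16.9   0.1 -54.  -52.4] [  1.572 -46.836  21.275   3.379  -0.416  -0.233]
```

Emit:
carry_out(
  commands=[0,0,0,-0.75,0.9,0,0,0,0,0.9],
)

```text
time_s: 17.8
tcp_pos: [0.5409, -0.2678, 0.142]
eef_rot: [-179.8, 0.1, -153.1]
contact_force: [0.9, -4.3, 7.4]
gripper_width: 0.014
```

```bash
python3 st.py|head -1
```

```text
('time_s', 17.8) ('tcp_pos', [0.541, -0.268, 0.142]) ('eef_rot', [-179.761, 0.129, -153.128]) ('contact_force', [0.923, -4.299, 7.403]) ('moment', [-1.546, -0.259, 0.165]) ('gripper_width', 0.014)
```

Emit:
carry_out(
  commands=[0,0,0,-0.75,0.9,0,0,0,0,0.9],
)

```text
time_s: 18.0
tcp_pos: [0.541, -0.2679, 0.142]
eef_rot: [-179.8, 0.1, -156.1]
contact_force: [0.7, -4.9, 7.5]
gripper_width: 0.0138
```

```bash
python3 st.py|head -1
```

```text
('time_s', 18.0) ('tcp_pos', [0.541, -0.268, 0.142]) ('eef_rot', [-179.758, 0.146, -156.13]) ('contact_force', [0.679, -4.859, 7.499]) ('moment', [-1.789, -0.341, 0.181]) ('gripper_width', 0.014)
```

Emit:
carry_out(
  commands=[0,0,0,-0.75,0.9,0,0,0,0,0.9],
)

```text
time_s: 18.2
tcp_pos: [0.541, -0.268, 0.142]
eef_rot: [-179.8, 0.2, -159.1]
contact_force: [1.5, -5.3, 6.8]
gripper_width: 0.0139
```

```bash
python3 st.py|head -1
```

```text
('time_s', 18.2) ('tcp_pos', [0.541, -0.268, 0.142]) ('eef_rot', [-179.757, 0.16, -159.131]) ('contact_force', [1.458, -5.308, 6.788]) ('moment', [-2.045, -0.4, 0.14]) ('gripper_width', 0.014)
```

Emit:
carry_out(
  commands=[0,0,0,-0.75,0.9,0,0,0,0,0.9],
)

```text
time_s: 18.4
tcp_pos: [0.5411, -0.2681, 0.142]
eef_rot: [-179.8, 0.2, -162.1]
contact_force: [1.1, -5.8, 7.8]
gripper_width: 0.014
```

```bash
python3 st.py|head -1
```

```text
('time_s', 18.4) ('tcp_pos', [0.541, -0.268, 0.142]) ('eef_rot', [-179.757, 0.172, -162.129]) ('contact_force', [1.061, -5.837, 7.813]) ('moment', [-2.264, -0.461, 0.165]) ('gripper_width', 0.014)
```

Emit:
carry_out(
  commands=[0,0,0,-0.75,0.9,0,0,0,-0.75,0.9],
)

```text
time_s: 18.6
tcp_pos: [0.5411, -0.2684, 0.142]
eef_rot: [-179.8, 0.2, -168.1]
contact_force: [2.3, -7.3, 6.2]
gripper_width: 0.0138
```

```bash
python3 st.py|head -1
```

```text
('time_s', 18.6) ('tcp_pos', [0.541, -0.268, 0.142]) ('eef_rot', [-179.758, 0.197, -168.144]) ('contact_force', [2.298, -7.26, 6.198]) ('moment', [-2.975, -0.588, 0.173]) ('gripper_width', 0.014)
```

Emit:
carry_out(
  commands=[0,0,0,-0.75,0.9,0,0,0,0,0.9],
)

```text
time_s: 18.8
tcp_pos: [0.5411, -0.2685, 0.142]
eef_rot: [-179.8, 0.2, -171.1]
contact_force: [1.6, -7.6, 5.8]
gripper_width: 0.0138
```

```bash
python3 st.py|head -1
```

```text
('time_s', 18.8) ('tcp_pos', [0.541, -0.269, 0.142]) ('eef_rot', [-179.758, 0.212, -171.141]) ('contact_force', [1.648, -7.576, 5.8]) ('moment', [-3.047, -0.628, 0.175]) ('gripper_width', 0.014)
```

Emit:
carry_out(
  commands=[0,0,0,-0.75,0.9,0,0,0,0,0.9],
)

```text
time_s: 19.0
tcp_pos: [0.5412, -0.2686, 0.142]
eef_rot: [-179.8, 0.2, -174.1]
contact_force: [1.0, -8.7, 6.4]
gripper_width: 0.0141
```

```bash
python3 st.py|head -1
```

```text
('time_s', 19.0) ('tcp_pos', [0.541, -0.269, 0.142]) ('eef_rot', [-179.762, 0.227, -174.133]) ('contact_force', [1.048, -8.698, 6.421]) ('moment', [-3.211, -0.66, 0.111]) ('gripper_width', 0.014)
```

Emit:
carry_out(
  commands=[0,0,0,-0.75,0.9,0,0,0,0,0.9],
)

```text
time_s: 19.2
tcp_pos: [0.5412, -0.2687, 0.142]
eef_rot: [-179.8, 0.2, -177.1]
contact_force: [1.9, -8.1, 5.4]
gripper_width: 0.014
```

```bash
python3 st.py|head -1
```

```text
('time_s', 19.2) ('tcp_pos', [0.541, -0.269, 0.142]) ('eef_rot', [-179.764, 0.239, -177.127]) ('contact_force', [1.864, -8.128, 5.447]) ('moment', [-3.541, -0.687, 0.162]) ('gripper_width', 0.014)
```

Emit:
carry_out(
  commands=[0,0,0,-0.75,0.9,0,0,0,-0.75,0.9,0,0,0,0,0.9],
)

```text
time_s: 19.5
tcp_pos: [0.5412, -0.2689, 0.142]
eef_rot: [-179.8, 0.3, 176.9]
contact_force: [2.2, -11.0, 5.7]
gripper_width: 0.0137
```

```bash
python3 st.py|head -1
```

```text
('time_s', 19.5) ('tcp_pos', [0.541, -0.269, 0.142]) ('eef_rot', [-179.775, 0.26, 176.871]) ('contact_force', [2.218, -10.997, 5.696]) ('moment', [-4.077, -0.707, 0.247]) ('gripper_width', 0.014)
```

Emit:
carry_out(
  commands=[0,0,0,0,0,0,0,0,0,0,0,0,0,0,-0.2,0,0,0,0,-0.2,0,0,0,0,-0.2,0,0,0.6,0,-0.2,0,0,0.8,0,-0.2,0,0,0.8,0,-0.2],
)

```text
time_s: 20.3
tcp_pos: [0.5387, -0.2663, 0.2285]
eef_rot: [180.0, -0.1, 176.8]
contact_force: [0.9, -0.4, 0.5]
gripper_width: 0.0522
```

Emit:
carry_out(
  commands=[0,1,0,0,-0.2,0,1,0,0,-0.2,0,1,0,0,-0.2,0,1,0,0,-0.2,0,0,0,0,-0.2,0,0,0,0,-0.2],
)

```text
time_s: 20.9
tcp_pos: [0.5392, -0.1055, 0.2281]
eef_rot: [180.0, 0.0, 176.9]
contact_force: [0.3, -0.7, 0.3]
gripper_width: 0.0528
```

```bash
python3 snap.py w6
python3 - <<'E'
from plant import cams
from h import *
w=cv2.imread('pics/w6.png')
c=cams.capture('side');np.savez('pics/side4.npz',**c);s=cams.capture('scene');np.savez('pics/scene4.npz',**s)
a=cv2.resize(c['frame'][125:200,270:370,::-1],(400,300),interpolation=cv2.INTER_CUBIC)
b=cv2.resize(s['frame'][190:270,70:210,::-1],(525,300),interpolation=cv2.INTER_CUBIC)
w=cv2.resize(w,(400,300));o=np.zeros((600,800,3),np.uint8);o[:300,:400]=w;o[:300,400:]=a;o[300:,:525]=b
cv2.imwrite('pics/j4.png',o)
E
```

```text
[   9.4    9.6  -17.    -0.   -63.4 -102.4] [ 0.5392 -0.1055  0.2281] [180.     0.   176.94] [[0.053, 0.999, 0.0, 0.076], [0.955, -0.051, 0.293, -0.551], [0.293, -0.016, -0.956, 0.212], [0.0, 0.0, 0.0, 1.0]]
```

View pics/j4.png

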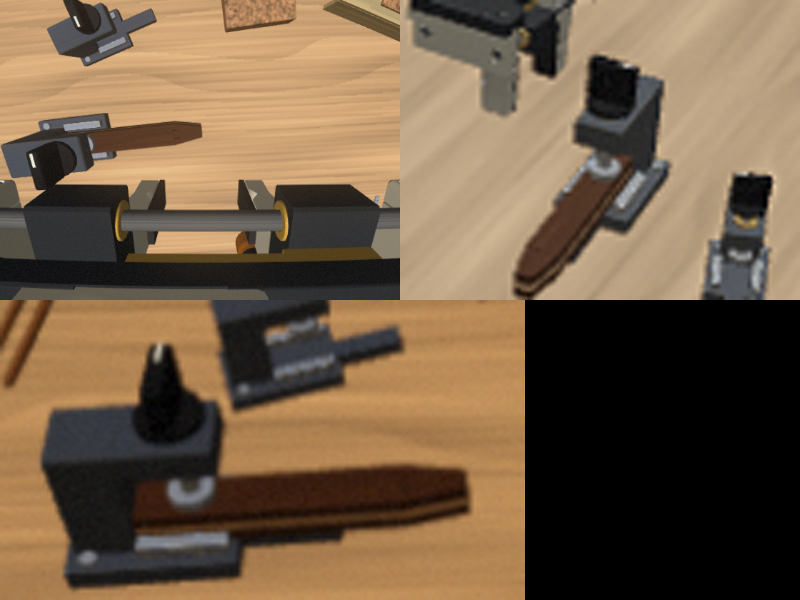

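Run:
```python
from h import *
c=load('w6');f=c['frame'].astype(int);g=f.sum(2)
m=((g>480)&(np.ptp(f,axis=2)<40)).astype(np.uint8);m[:200]=0;m[242:]=0;m[:,:30]=0;m[:,62:]=0
ys,xs=np.where(m);print(len(xs),xs.min(),xs.max(),ys.min(),ys.max())
vx,vy,x0,y0=cv2.fitLine(np.c_[xs,ys].astype(np.float32),cv2.DIST_L2,0,.01,.01).ravel()
z=.149
P=[onz(c,(x0+s*vx,y0+s*vy),z) for s in (-6,6)];d=P[1]-P[0];print('dash',P[0].round(4),P[1].round(4),np.degrees(np.arctan2(d[1],d[0]))%180, 'axis est',(.539,-.267))
s3,s4=load('scene3')['frame'],load('scene4')['frame'];sc=load('scene4')
px=[proj(sc,(.539,-.267,h)) for h in (.0452,.0402,.04)];print(np.round(px,1))
# pad: brightness profile at pad column
u=int(round(px[0][0]))
for k in (-3,0,3): print(u+k,[int(x) for x in s3[232:250,u+k].sum(1)],[int(x) for x in s4[232:250,u+k].sum(1)])
# bright pad template shift between the pictures
p=cv2.cvtColor(s3,cv2.COLOR_RGB2GRAY)[236:248,112:130];q=cv2.cvtColor(s4,cv2.COLOR_RGB2GRAY)[228:258,104:138]
U=6;r=cv2.matchTemplate(cv2.resize(q,None,fx=U,fy=U,interpolation=cv2.INTER_CUBIC),cv2.resize(p,None,fx=U,fy=U,interpolation=cv2.INTER_CUBIC),cv2.TM_CCOEFF_NORMED)
_,mx,_,l=cv2.minMaxLoc(r);print('shift',l[0]/U-8,l[1]/U-8,mx)
# tip
for n in ('scene3','scene4'):
  h=load(n)['frame'].astype(int).sum(2);print(n,[int(x) for x in h[241,188:200]])
```

```text
79 41 49 215 234
dash [ 0.5228 -0.2698  0.149 ] [ 0.5314 -0.2697  0.149 ] 0.6290875804806392 axis est (0.539, -0.267)
[[121.1 240.4]
 [121.5 241.9]
 [121.5 241.9]]
118 [75, 67, 65, 60, 77, 110, 180, 270, 347, 370, 314, 208, 154, 110, 97, 89, 59, 58] [70, 71, 63, 68, 58, 115, 183, 239, 281, 355, 389, 384, 268, 172, 134, 95, 61, 58]
121 [83, 59, 66, 64, 65, 101, 163, 273, 361, 371, 277, 174, 138, 99, 105, 76, 47, 66] [71, 72, 73, 59, 77, 95, 137, 155, 192, 299, 373, 364, 252, 174, 126, 80, 54, 59]
124 [77, 72, 70, 66, 102, 256, 351, 369, 324, 226, 155, 125, 94, 102, 110, 69, 54, 74] [67, 67, 73, 70, 103, 265, 363, 382, 391, 387, 317, 208, 145, 126, 113, 77, 33, 87]
shift 0.5 0.8333333333333339 0.9170697331428528
scene3 [65, 59, 45, 52, 37, 47, 133, 302, 398, 417, 410, 410]
scene4 [80, 68, 54, 58, 38, 55, 146, 301, 408, 429, 419, 419]
```

The pad has come down about 5 mm onto the blank, which hasn't moved. The gripper turned 101° in all, and the torque plateau began at about −141° yaw, so the estimated slip is 0.5–0.75 rad. To get clear of the 0.4 limit, I'll regrip and turn about 10° more, staying well under 1.4.

Emit:
carry_out(
  commands=[0,-1,0,0,-0.2,0,-1,0,0,-0.2,0.04,-1,0,0,-0.2,0,-1,0,0,-0.2,0,-0.04,0,0,-0.2,0,0,-0.8,0,-0.2,0,0,-0.8,0,-0.2,0,0,-0.55,0,-0.2],
)

```text
time_s: 21.85
tcp_pos: [0.5393, -0.2688, 0.1397]
eef_rot: [180.0, -0.1, 176.7]
contact_force: [-0.9, -0.0, -0.3]
gripper_width: 0.0527
```

Emit:
carry_out(
  commands=[0,0,0,0,0.9,0,0,0,0,0.9,0,0,0,0,0.9,0,0,0,0,0.9,0,0,0,0,0.9,0,0,0,0,0.9,0,0,0,0,0.9],
)

```text
time_s: 22.55
tcp_pos: [0.5413, -0.2691, 0.1431]
eef_rot: [-179.9, 0.1, 176.8]
contact_force: [-0.5, -5.0, 1.4]
gripper_width: 0.014
```

```bash
python3 st.py|head -1
```

```text
('time_s', 22.55) ('tcp_pos', [0.541, -0.269, 0.143]) ('eef_rot', [-179.903, 0.094, 176.836]) ('contact_force', [-0.508, -4.982, 1.366]) ('moment', [-1.839, 0.103, 0.184]) ('gripper_width', 0.014)
```

Emit:
carry_out(
  commands=[0,0,0,-0.5,0.9,0,0,0,-0.5,0.9,0,0,0,-0.5,0.9,0,0,0,0,0.9],
)

```text
time_s: 22.95
tcp_pos: [0.5412, -0.2693, 0.1431]
eef_rot: [-179.9, 0.1, 170.8]
contact_force: [-0.6, -6.0, 1.3]
gripper_width: 0.0143
```

```bash
python3 st.py|head -1
```

```text
('time_s', 22.95) ('tcp_pos', [0.541, -0.269, 0.143]) ('eef_rot', [-179.895, 0.099, 170.775]) ('contact_force', [-0.58, -5.987, 1.325]) ('moment', [-2.286, 0.092, 0.278]) ('gripper_width', 0.014)
```

Emit:
carry_out(
  commands=[0,0,0,0,0,0,0,0,0,0,0,0,0,0,-0.2,0,0,0,0,-0.2,0,0,0,0,-0.2,0,0,0.6,0,-0.2,0,0,0.8,0,-0.2,0,0,0.8,0,-0.2],
)

```text
time_s: 23.75
tcp_pos: [0.5404, -0.2679, 0.2306]
eef_rot: [180.0, -0.1, 170.8]
contact_force: [1.0, 0.1, 0.2]
gripper_width: 0.0526
```

Emit:
carry_out(
  commands=[0,1,0.3,0,-0.2,0,1,0,0,-0.2,0,1,0,0,-0.2,0,1,0,0,-0.2,0,0,0,0,-0.2,0,0,0,0,-0.2],
)

```text
time_s: 24.35
tcp_pos: [0.5409, -0.1071, 0.2422]
eef_rot: [180.0, 0.0, 170.9]
contact_force: [-0.8, 0.2, 0.2]
gripper_width: 0.0527
```

```bash
python3 snap.py w7
python3 - <<'E'
from h import *
from plant import cams
for n in ('w6','w7'):
  c=load(n);f=c['frame'].astype(int);g=f.sum(2)
  p=proj(c,(.527,-.268,.149));u,v=p.astype(int);m=((g>480)&(np.ptp(f,axis=2)<40)).astype(np.uint8)
  M=np.zeros_like(m);M[max(v-20,0):v+20,max(u-16,0):u+16]=1;m&=M
  ys,xs=np.where(m);vx,vy,x0,y0=cv2.fitLine(np.c_[xs,ys].astype(np.float32),cv2.DIST_L2,0,.01,.01).ravel()
  P=[onz(c,(x0+s*vx,y0+s*vy),.149) for s in (-6,6)];d=P[1]-P[0];mid=(P[0]+P[1])/2
  print(n,len(xs),'dash',mid.round(4),'line angle',np.degrees(np.arctan2(d[1],d[0]))%180)
  # wing top long edges (black) for direction
s=cams.capture('scene');np.savez('pics/scene5.npz',**s);s4=load('scene4')['frame'];s3=load('scene3')['frame']
for k in (118,121): print([int(x) for x in s['frame'][238:247,k].astype(int).sum(1)],[int(x) for x in s4[238:247,k].astype(int).sum(1)])
o=np.vstack([cv2.resize(cv2.imread('pics/w7.png')[100:300,:280],(560,400))[:300],cv2.resize(s['frame'][190:270,70:210,::-1],(560,300),interpolation=cv2.INTER_CUBIC)])
cv2.imwrite('pics/j5.png',o)
E
```

```text
[   9.2    9.2  -15.6    0.   -65.2 -108.2] [ 0.5409 -0.1071  0.2422] [1.7999e+02 2.0000e-02 1.7094e+02] [[0.158, 0.987, 0.0, 0.02], [0.944, -0.151, 0.293, -0.562], [0.29, -0.046, -0.956, 0.223], [0.0, 0.0, 0.0, 1.0]]
w6 79 dash [ 0.5271 -0.2698  0.149 ] line angle 0.6290875804806392
w7 72 dash [ 0.5272 -0.2689  0.149 ] line angle 177.5899541969007
[179, 239, 278, 357, 391, 377, 270, 180, 137] [183, 239, 281, 355, 389, 384, 268, 172, 134]
[142, 156, 179, 305, 363, 356, 256, 164, 130] [137, 155, 192, 299, 373, 364, 252, 174, 126]
```

View pics/j5.png

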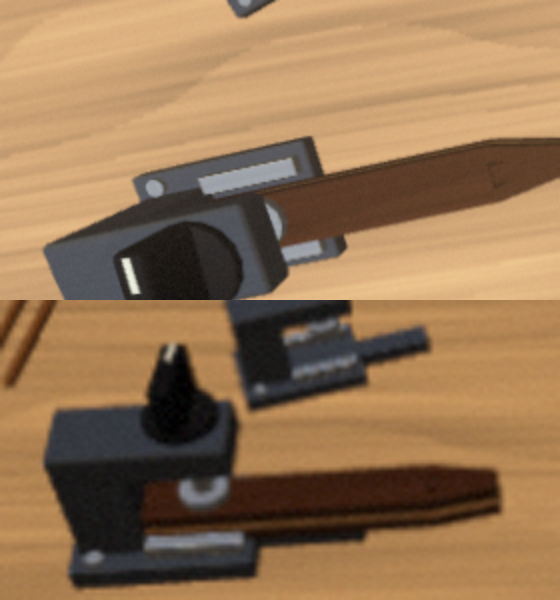

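```bash
python3 -c "
from plant import r;print(r.close_job())"
```

```text
the job is handed in; nothing more can be done
None
```

I finished the whole sequence and handed the job in at about 24 s; it reported no verdict. I couldn't read the knob's slip directly. From the turn angles I put it at 0.55–0.75 rad, one click, inside the 0.4–1.4 limits.

- **Blank out of the cubby:** I drew it out by the butt, laid it flat about 5 cm clear of the mouth and let go.
- **Into the clamp:** I took it again near the tip and slid it in until the stop pushed back with 11.8 N, then released it.
- **Knob:** I turned it clockwise about 101°, let go to look, then turned about 6° more after regripping. The wing ended about 100° round from its start, and I estimate the screw itself took about 60–65° of that.

**Last checks**
- **Pad:** it came down about 5 mm (about 1.5 pixels in the picture) onto the blank. It did not move during the extra 6°, so that turn was slip.
- **Blank:** the tip did not shift while I was turning. The camera put the tip about 3 mm short of where it should be with the butt fully home. The contact force says the butt is home, and the cameras are only good to about 2 mm.
- **Torque:** it settled at about 0.17 N m while slipping and later read 0.25–0.28. The sensor is noisy, so I could not pick out single clicks, and the pressing force was not measured.
- **Bystanders:** I did not measure the jar, chisel or cork block again. No move went near them.

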